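Nest the corner guards on the stand

TASK

Nest the aluminium corner guards over the small one on the stand for storage: first the middle size, then the large one on top, each fully home along its V with the ends flush. Set each guard down rather than dropping it, keep the small one on the stand, and leave the other things on the bench where they are.

Things in the scene. Friction and masses are not known exactly. Their poses are not given: they have to be found in the camera images.
- stand: fixed dark steel stand: base plate 150 x 100 x 8 mm, a 90 x 10 mm web, and on it a 100 mm long, 16 mm square bar set on edge, its ridge 60 mm above the bench. Origin: centre of the plate's underside, on the bench; x along the bar, y across it, z up. A guard on it hangs clear of the plate.
- guard_small: aluminium angle section, ridge up: 5 mm legs slope 45 deg to vertical lips (4 mm thick, outer face 13 mm high up from the underside). 110 long, 36 mm wide over the lips, 31 high, inner ridge 24 mm above underside, ~85 g. Origin: centre of the underside; x along ridge, z up. Smallest; starts loose astride the stand's bar, underside 36 mm above the bench, up to 12 mm off its middle.
- guard_medium: aluminium angle section, ridge up: 5 mm legs slope 45 deg to vertical lips (4 mm thick, outer face 13 mm high up from the underside). 110 long, 50 mm wide over the lips, 38 high, inner ridge 31 mm above underside, ~115 g. Origin: centre of the underside; x along ridge, z up. Middle size; starts on the bench. Nested, its underside is level with the small one's (36 mm above the bench), lips 3 mm clear of the guard inside.
- guard_large: aluminium angle section, ridge up: 5 mm legs slope 45 deg to vertical lips (4 mm thick, outer face 13 mm high up from the underside). 110 long, 64 mm wide over the lips, 45 high, inner ridge 38 mm above underside, ~145 g. Origin: centre of the underside; x along ridge, z up. Largest; starts on the bench. Nested, its underside is level with the small one's (36 mm above the bench), lips 3 mm clear of the guard inside.
- screwdriver: bystander: black-handled screwdriver lying on the bench beyond the guards; origin at its middle, underneath, x along it
- wrench: bystander: steel wrench lying on the bench beyond the guards; origin at its middle, underneath, x along it
- chassis: bystander: yellow and black model locomotive, 90 x 36 mm, 42 mm high, on its wheels; origin centre of its underside
- glue: bystander: white bottle 40 mm across, 100 mm high; origin centre of its foot
- tape: bystander: cardboard ring 80 mm across, 22 mm high, lying flat; origin centre of its underside
- flat_offcut: bystander: flat aluminium bar offcut 22 x 90 x 6 mm, lying on the bench near the robot; origin centre of its underside, y along it
- disc: bystander: brass disc 32 mm across, 12 mm high; origin centre of its underside
Not all that is in view belongs to the job. What is shaped like the guard_large but orange or pink is not meant.

How it is judged:
By the outcome, as a careful person would: the job done as asked, in the order asked, and still so for the second after the job is handed in, with the robot touching nothing.
It also fails if it takes over 64 s, if anything falls off the work surface, if the arm or the gripper's body presses on something with over 40 N, if the wrist force passes 120 N, or if a joint passes its speed limit or range.

ROBOT

A 6-joint arm with a two-finger parallel gripper is mounted at the origin on the work surface. World frame = base frame: x ahead of the robot, y to its left, z up, the work surface at z = 0. Lengths are in mm, angles in rad, forces in N, time in s.
With the tool pointing down it reaches from about 350 to 975 mm from the base axis. Payload 17.4 kg.
Tool frame: the origin (TCP) lies between the finger pads; the fingertips stand 8 mm ahead of it and the grasp point (between the pads) lies 11 mm behind it; z points along the fingers, y is the line along which they close (so a half turn about z gives the same grasp; the last joint's range is limited). The gripper opens to 85 mm and grips with 20 to 120 N. Pads are 22 mm wide; open, the fingers measure 114 mm over their backs; the gripper's body (76 mm by 85 mm) begins 54 mm behind the grasp point. The pads swing forward as they close: fully open they stand 13 mm farther back than shut.
Start: joints at [-1.381, 0.116, 1.442, -0, 1.584, -0.038], TCP at [152.429, -657.57, 239.303] pointing down, gripper open.
Joint ranges: [-2.83, 2.83], [-0.83, 2.19], [0.07, 2.5], [-1.14, 4.28], [0.01, 3], [-2.97, 2.97]. Speed limits (rad/s): [1.89, 1.89, 2.22, 3.14, 3.14, 3.14].

INTERFACE

Orientations are given as a rotation vector (axis times angle).
In Python, from bench import r gives the robot as it stands. The module is installed in compiled form; this text tells all that it offers.
- The arm moves only by the tool send_rows, never from a script. Its argument "increments" is a list of rows, each an object with "travel": the shift along the world's x, y, z in m, a list of three; "rotation": the turn, a rotation vector about the world's x, y, z in rad, a list of three; "gripper": the finger opening in m, from 0 to 0.0854. In form: [{"travel": [tx, ty, tz], "rotation": [ax, ay, az], "gripper": gripper}, ...]. A call has 1 to 5 rows; each row is the pose to reach, as a shift and turn from the pose commanded when the call began; what a row does not reach only later rows make up. A row lasts 1/10 s, in which the tool goes at most 50 mm and 8.59 degrees, less where a joint would pass 70% of its speed; a pose out of reach is approached as far as the arm can. A call with a gripper value outside its range is refused whole. The fingers move at their own pace and stop on an object; the grip force is fixed at half the most. Time passes only in rows, so rows that repeat a pose let the fingers close. It gives the time, the measured TCP pose, the force, the opening and the grip force at its end, in the units of the state.
- r.state(): the state, without advancing time (a new reading comes with each control period).
- r.get_image(name): name is "scene" or "top" or "wrist"; returns the picture (400x640x3 uint8, red, green, blue); there is no depth.
- r.get_calibration(name): a dict with "fovy" (degrees; the focal length in pixels is half the picture's height over the tangent of half this angle, whatever the lens; pixels are square), "cx", "cy" (the principal point, pixels), "world_from_camera" (4x4, takes a point from camera to world coordinates); the wrist camera has in their place "hand_eye" (4x4, takes a point from camera to tool coordinates, whose origin is the TCP and whose axes are the flange's). Camera axes: x right, y down, z forward; pixel columns grow to the right and rows downward; lengths in mm; the calibration is good to about 2 mm. A picture is of the moment at which its call begins: read the wrist's pose just before it. get_calibration takes no time and is no camera call.
- r.close_job(): hands the job in; it is judged then, once.
Trained networks look in the newest picture that a camera, given by its name, has taken for a name from the list of things; names that differ only in an ending like _2 or _b are one class to them, and where a whole thing is asked for, a point or a joint stands for the part that bears it (a point fixed in the world has none). Each returns a list of dicts, best first, with "p" (0 to 1); they miss things now and then, are a little off and sometimes report something else, mostly with a low value. They report only what shows in the picture. A call takes as long as a camera call. They do not tell look-alikes from the thing itself.
- r.spot_in(camera, query): "box" ([left, top, right, bottom] in pixels, round what is visible of it).
- r.mark_of(camera, query): "location" ([column, row] in pixels: a listed point, or the origin of a listed thing).
The state is a dict: "time_s": time; "joint_pos": joint angles; "joint_velocities": joint speeds; "tau": joint torques, N m; "eef_pos": TCP position; "tool_rot": TCP orientation; "ft_force": force on the tool from outside, world axes, zero at the start; "moment": the same for the moment, N m; "width": finger opening in mm; "finger_force": force on a finger pad.
Only numpy, scipy, OpenCV 4.12 (cv2) and the standard library are available. Lean on these libraries where they do the work, as an engineer would, in place of code of your own. Each camera call takes 0.05 s, during which the arm holds its last target. There are 200 camera calls.

## Working session

There is one attempt and no reset: what is moved stays moved. The work goes in short steps, Python scripts to look and compute and a tool call to move; the robot and the scene stay as the last step left them, time stands still between calls to the robot, and variables do not carry over. Pictures are saved under pics/ and viewed, at most 10 in all, crops included, and the job is handed in when it is done.

Besides the shell and the picture viewer there is one more tool, called as name([rows], argument=value, ...), one row to a line, values as JSON. send_rows: Moves the arm, as the interface text tells. Its arguments: {"type":"object","properties":{"increments":{"type":"array","items":{"type":"object","properties":{"travel":{"type":"array","items":{"type":"number"}},"rotation":{"type":"array","items":{"type":"number"}},"gripper":{"type":"number"}}}}},"required":["increments"]}

```bash
mkdir -p pics
python3 - <<'E'
from bench import r
import cv2,numpy as np
np.set_printoptions(precision=3,suppress=True)
for c in("scene","top"):
    im=r.get_image(c); cv2.imwrite(f"pics/{c}0.png",im[:,:,::-1])
    k=r.get_calibration(c);print(c,k["fovy"],k["cx"],k["cy"]);print(np.array(k["world_from_camera"]))
    for q in("stand","guard_small","guard_medium","guard_large"):
        print(q,[(np.round(d["box"]),round(d["p"],2)) for d in r.spot_in(c,q)][:4],[(np.round(d["location"],1),round(d["p"],2)) for d in r.mark_of(c,q)][:4])
print(r.get_calibration("wrist"));print(r.state())
E
```

```text
scene 43.88597073532331 323.53897733061655 200.06279581939788
[[   0.244    0.721   -0.648 1380.857]
 [   0.969   -0.17     0.177 -231.245]
 [   0.017   -0.671   -0.741 1072.019]
 [   0.       0.       0.       1.   ]]
stand [(array([200., 217., 250., 267.]), 0.77)] [(array([224.6, 243.1]), 0.65)]
guard_small [(array([207., 215., 236., 254.]), 0.79)] [(array([222.2, 234.5]), 0.56), (array([470.8, 191.7]), 0.16)]
guard_medium [(array([401., 194., 426., 226.]), 0.71), (array([298., 216., 334., 256.]), 0.39)] [(array([411. , 215.3]), 0.94)]
guard_large [(array([332., 202., 378., 233.]), 0.98), (array([220., 153., 247., 185.]), 0.9), (array([301., 215., 336., 256.]), 0.7)] [(array([353.5, 216.2]), 0.96), (array([233.6, 176.2]), 0.73), (array([315. , 241.6]), 0.64)]
top 47.876146353112894 311.3412297169344 199.46627463059394
[[  -0.027   -0.988    0.153  324.364]
 [  -1.       0.026   -0.009   21.117]
 [   0.005   -0.153   -0.988 1202.583]
 [   0.       0.       0.       1.   ]]
stand [(array([391., 160., 444., 226.]), 0.6)] [(array([415.1, 191.4]), 0.67)]
guard_small [(array([406., 166.,
[... 483 characters left out ...]
 'cy': 198.5761411147857, 'hand_eye': array([[  -0.001,   -0.956,   -0.292,   72.894],
       [   1.   ,   -0.001,    0.   ,    0.3  ],
       [  -0.   ,   -0.292,    0.956, -134.165],
       [   0.   ,    0.   ,    0.   ,    1.   ]])}
{'time_s': 0.9, 'joint_pos': array([-1.381,  0.116,  1.442, -0.   ,  1.584, -0.038]), 'joint_velocities': array([ 0.002, -0.001, -0.002, -0.   ,  0.   , -0.   ]), 'tau': array([ -0.003, -73.175, -63.264,  -0.   ,   0.001,   0.   ]), 'eef_pos': array([ 152.411, -657.569,  239.292]), 'tool_rot': array([-3.121, -0.357,  0.   ]), 'ft_force': array([-0.059, -0.28 ,  0.583]), 'moment': array([-0.042,  0.029, -0.055]), 'finger_force': 0.0, 'width': 85.34375538735968}
```

View pics/top0.png

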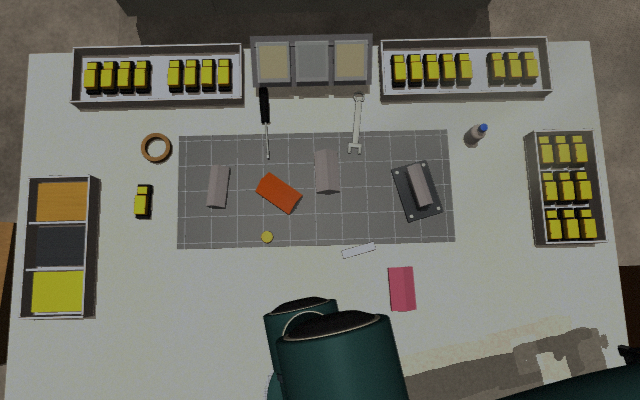

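View pics/scene0.png

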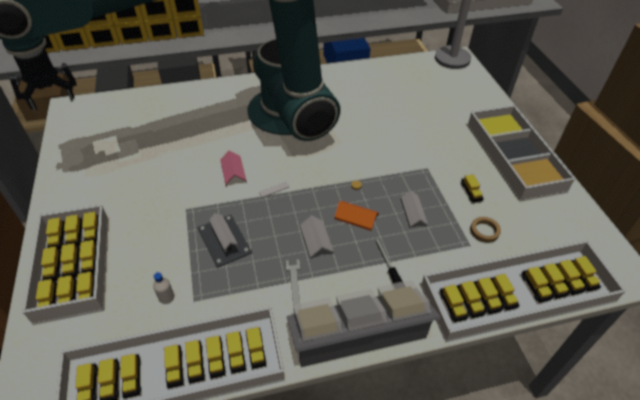

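Top view: the grey guards are at (218,186) and (327,171). The orange one at (278,193) and the pink one at (402,289) are decoys by colour. The small guard is on the stand at (419,185). By width, (218,186) fits the medium (narrower) and (327,171) the large. I'll confirm this in a crop.

```bash
cat > h.py <<'E'
from bench import r
import cv2,numpy as np
from scipy.spatial.transform import Rotation as R
np.set_printoptions(precision=3,suppress=True)
def cam(n):
    k=r.get_calibration(n); f=200/np.tan(np.radians(k["fovy"]/2))
    if n=="wrist":
        s=r.state(); T=np.eye(4);T[:3,:3]=R.from_rotvec(s["tool_rot"]).as_matrix();T[:3,3]=s["eef_pos"]
        W=T@k["hand_eye"]
    else: W=np.array(k["world_from_camera"])
    return f,k["cx"],k["cy"],W
def ray(C,p,z):
    f,cx,cy,W=C; d=W[:3,:3]@[(p[0]-cx)/f,(p[1]-cy)/f,1]; o=W[:3,3]
    return o+d*(z-o[2])/d[2]
def proj(C,P):
    f,cx,cy,W=C; q=(np.atleast_2d(P)-W[:3,3])@W[:3,:3]
    return np.c_[cx+f*q[:,0]/q[:,2],cy+f*q[:,1]/q[:,2]]
def model(w,h,L=110):
    # ridge ends, slope bottoms (z=13 outer), lip bottoms
    return np.array([[s*L/2,y,z] for s in(-1,1) for y,z in((0,h),(w/2,13),(-w/2,13),(w/2,0),(-w/2,0))])
def place(M,x,y,a,z=0):
    c,s=np.cos(a),np.sin(a); return M@np.array([[c,s,0],[-s,c,0],[0,0,1]])+[x,y,z]
E
python3 - <<'E'
from h import *
im=cv2.imread("pics/top0.png"); C=cam("top")
cv2.imwrite("pics/crop.png",cv2.resize(im[130:230,195:455],None,fx=3,fy=3,interpolation=cv2.INTER_CUBIC))
for n,p,z in(("med",(222,186.9),0),("large",(323.3,172.9),0),("small",(418.8,184.7),36),("stand",(415.1,191.4),0)):print(n,ray(C,p,z))
Cs=cam("scene")
for n,p,z in(("med",(411,215.3),0),("large",(315,241.6),0),("small",(222.2,234.5),36),("stand",(224.6,243.1),0)):print(n,ray(Cs,p,z))
E
```

```text
med [551.09  250.756   0.   ]
large [582.596 -24.933   0.   ]
small [ 536.48  -274.341   36.   ]
stand [ 524.836 -272.233    0.   ]
med [556.938 252.391   0.   ]
large [584.939 -35.391   0.   ]
small [ 532.071 -274.651   36.   ]
stand [ 533.488 -273.185    0.   ]
```

View pics/crop.png

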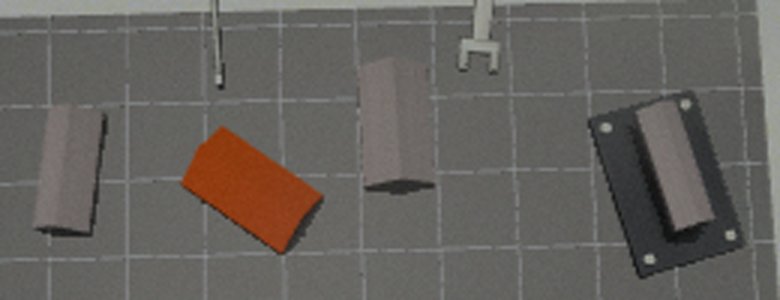

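The crop confirms it: medium (narrower, ~60 px wide) at crop (70,170), large (~73 px wide) at crop (398,125), and small on the stand. The orange one is excluded by colour. I'll move over the stand first.

send_rows([
  {"travel": [0.035,0.035,0],"rotation": [0,0,0],"gripper": 0.0854},
  {"travel": [0.07,0.07,0],"rotation": [0,0,0],"gripper": 0.0854},
  {"travel": [0.105,0.105,0],"rotation": [0,0,0],"gripper": 0.0854},
  {"travel": [0.14,0.14,0],"rotation": [0,0,0],"gripper": 0.0854},
  {"travel": [0.175,0.175,0],"rotation": [0,0,0],"gripper": 0.0854},
])

```text
time_s: 1.4
eef_pos: [328.4, -481.0, 239.5]
tool_rot: [3.121, 0.357, 0.0]
ft_force: [0.1, -0.2, 0.7]
width: 85.3
finger_force: 0.0
```

send_rows([
  {"travel": [0.035,0.035,0],"rotation": [0,0,0],"gripper": 0.0854},
  {"travel": [0.07,0.07,0],"rotation": [0,0,0],"gripper": 0.0854},
  {"travel": [0.105,0.105,0],"rotation": [0,0,0],"gripper": 0.0854},
  {"travel": [0.14,0.14,0],"rotation": [0,0,0],"gripper": 0.0854},
  {"travel": [0.175,0.175,0],"rotation": [0,0,0],"gripper": 0.0854},
])

```text
time_s: 1.9
eef_pos: [503.6, -305.8, 239.6]
tool_rot: [3.121, 0.357, 0.001]
ft_force: [0.4, -0.9, -0.3]
width: 85.3
finger_force: 0.0
```

send_rows([
  {"travel": [0.025,0.03,0],"rotation": [0,0,0],"gripper": 0.0854},
  {"travel": [0.025,0.03,0],"rotation": [0,0,0],"gripper": 0.0854},
  {"travel": [0.025,0.03,0],"rotation": [0,0,0],"gripper": 0.0854},
])

```text
time_s: 2.2
eef_pos: [527.8, -277.0, 239.2]
tool_rot: [3.121, 0.36, -0.0]
ft_force: [-0.5, -0.8, 0.4]
width: 85.2
finger_force: 0.0
```

Run:
```python
from h import *
C=cam("wrist"); im=r.get_image("wrist")[:,:,::-1]; cv2.imwrite("pics/w1.png",im); np.savez("w1.npz",W=C[3])
for q,z in(("guard_small",36),("stand",0)):
  for d in r.mark_of("wrist",q)[:2]: print(q,d,ray(C,d["location"],z))
  print([(d["box"],d["p"]) for d in r.spot_in("wrist",q)])
P=proj(C,place(model(36,31),532,-274,.27,36)); o=im.copy()
for p in P: cv2.circle(o,tuple(int(v) for v in p),2,(0,255,0),-1)
x,y=np.clip(P.mean(0)-[130,100],0,None).astype(int)
print(x,y); cv2.imwrite("pics/w1o.png",cv2.resize(im[y:y+200,x:x+260],None,fx=3,fy=3,interpolation=cv2.INTER_CUBIC))
print(P)
```

```text
guard_small {'location': [313.0, 169.7], 'p': 0.67} [ 532.567 -271.119   36.   ]
[([296.6, 124.2, 328.7, 223.3], 0.59)]
[]
185 70
[[317.135 222.843]
 [302.353 217.883]
 [331.923 216.729]
 [302.861 214.197]
 [331.406 213.078]
 [312.759 124.705]
 [296.707 124.679]
 [329.3   123.28 ]
 [297.48  124.177]
 [328.832 122.83 ]]
```

View pics/w1o.png

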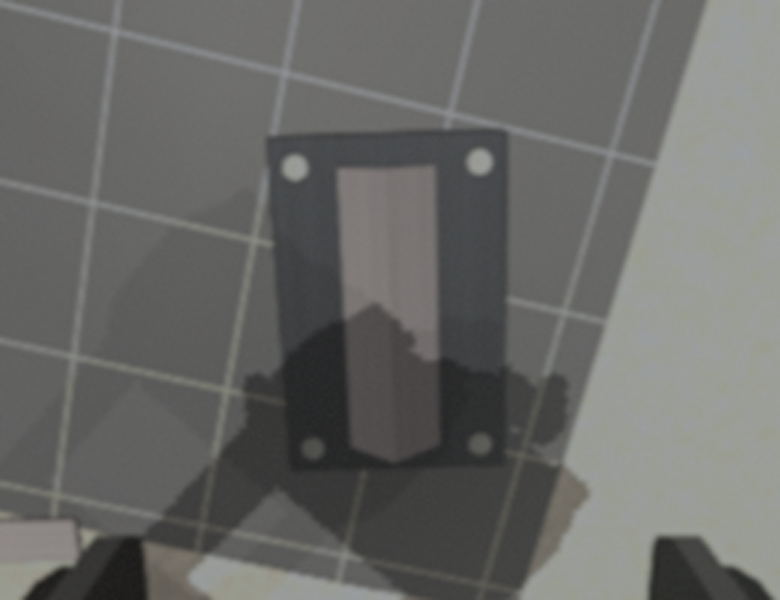

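The small guard on the stand shows crop corners: far end (337,168), (387,167), (436,165); near end (350,447), (393,463), (440,444). I'll fit its pose to these and head for the large one.

```bash
cat >> h.py <<'E'
from scipy.optimize import least_squares
def fit(C,px,w,h,z,g,order=(5,6,7,0,1,2)):
    # px: far ridge, far +y, far -y, near ridge, near +y, near -y
    M=model(w,h)[list(order)]
    s=least_squares(lambda v:(proj(C,place(M,v[0],v[1],v[2]/100,z))-px).ravel(),[g[0],g[1],100*g[2]],x_scale=1)
    print("pose",s.x[:2],s.x[2]/100,"res",s.fun.round(1)); return s.x
def full(c,o): return (np.array(c)+.5)/3-.5+np.array(o)
E
python3 - <<'E'
from h import *
C=list(cam("wrist"));C[3]=np.load("w1.npz")["W"]
px=full([(387,167),(337,168),(436,165),(393,463),(350,447),(440,444)],(185,70))
fit(C,px,36,31,36,(532,-272,.27))
E
```

```text
pose [ 530.847 -273.992] 0.25298479450952416 res [-0.3  0.4  0.3 -0.3 -0.1 -0.1  0.4 -0.2  0.  -0.1 -0.4  0.2]
```

send_rows([
  {"travel": [0.01,0.045,0],"rotation": [0,0,0],"gripper": 0.0854},
  {"travel": [0.02,0.09,0],"rotation": [0,0,0],"gripper": 0.0854},
  {"travel": [0.03,0.14,0],"rotation": [0,0,0],"gripper": 0.0854},
  {"travel": [0.04,0.19,0],"rotation": [0,0,-0.1],"gripper": 0.0854},
  {"travel": [0.05,0.24,0],"rotation": [0,0,-0.2],"gripper": 0.0854},
])

```text
time_s: 2.95
eef_pos: [576.7, -39.4, 239.6]
tool_rot: [3.141, 0.035, 0.001]
ft_force: [0.9, 0.2, -1.0]
width: 85.1
finger_force: 0.0
```

send_rows([
  {"travel": [0,0,0],"rotation": [0,0,0],"gripper": 0.0854},
  {"travel": [0,0,0],"rotation": [0,0,0],"gripper": 0.0854},
])

```text
time_s: 3.15
eef_pos: [576.8, -40.2, 239.3]
tool_rot: [3.141, 0.047, -0.0]
ft_force: [0.2, -0.7, 0.4]
width: 85.3
finger_force: 0.0
```

Run:
```python
from h import *
C=cam("wrist"); im=r.get_image("wrist")[:,:,::-1]; cv2.imwrite("pics/w2.png",im); np.savez("w2.npz",W=C[3])
print(r.state()["eef_pos"])
for d in r.mark_of("wrist","guard_large")[:3]: print(d,ray(C,d["location"],0))
for d in r.spot_in("wrist","guard_large"):print(d)
P=proj(C,place(model(64,45),583,-30,.03))
x,y=np.clip(P.mean(0)-[130,100],0,None).astype(int)
print(x,y); cv2.imwrite("pics/w2o.png",cv2.resize(im[y:y+200,x:x+260],None,fx=3,fy=3,interpolation=cv2.INTER_CUBIC))
```

```text
[576.741 -41.101 239.345]
{'location': [313.7, 166.1], 'p': 0.96} [580.516 -36.273   0.   ]
{'location': [217.0, 201.6], 'p': 0.67} [527.356  95.538   0.   ]
{'box': [289.3, 121.8, 339.3, 221.6], 'p': 0.9}
{'box': [167.7, 163.0, 262.3, 244.9], 'p': 0.68}
178 64
```

View pics/w2o.png

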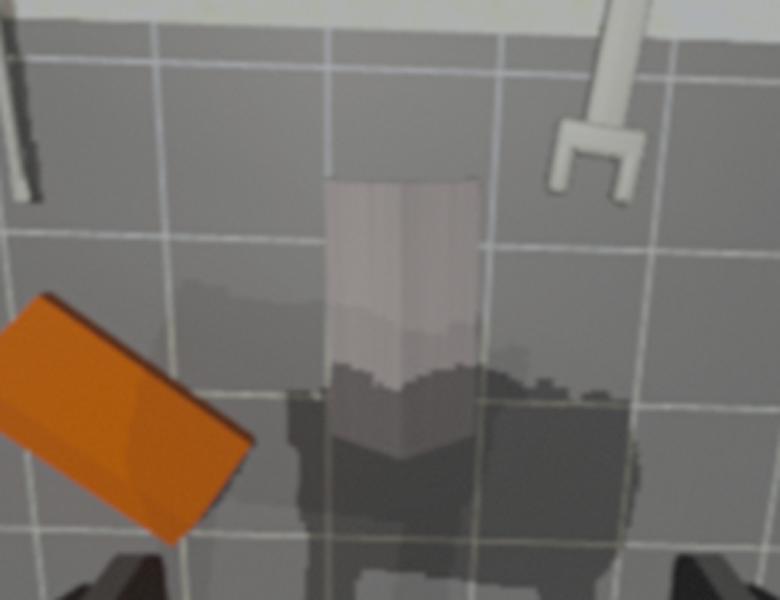

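Large guard, crop corners: far end (327,180), (403,180), (479,179); near end (333,437), (402,459), (475,436). The orange decoy is at the left. Next is the medium one.

Run:
```python
from h import *
C=list(cam("wrist"));C[3]=np.load("w2.npz")["W"]
px=full([(403,180),(327,180),(479,179),(402,459),(333,437),(475,436)],(178,64))
fit(C,px,64,45,0,(583,-33,.03)); fit(C,px,50,38,0,(583,-33,.03))
```

```text
pose [580.622 -34.508] 0.026411243704650502 res [-0.4  1.  -0.7 -0.2  0.9  0.2  0.3  0.2 -0.2 -1.   0.2 -0.5]
pose [580.255 -34.468] 0.025987520866610218 res [-0.3  1.   5.   0.1 -4.9  0.5  0.3 -1.5  4.9 -0.7 -5.1 -0.3]
```

send_rows([
  {"travel": [-0.005,0.048,0],"rotation": [0,0,-0.05],"gripper": 0.0854},
  {"travel": [-0.01,0.096,0],"rotation": [0,0,-0.1],"gripper": 0.0854},
  {"travel": [-0.015,0.144,0],"rotation": [0,0,-0.13],"gripper": 0.0854},
  {"travel": [-0.02,0.192,0],"rotation": [0,0,-0.13],"gripper": 0.0854},
  {"travel": [-0.025,0.24,0],"rotation": [0,0,-0.13],"gripper": 0.0854},
])

```text
time_s: 3.8
eef_pos: [551.8, 199.9, 239.6]
tool_rot: [-3.137, 0.163, -0.001]
ft_force: [0.3, 0.3, 0.5]
width: 85.7
finger_force: 0.0
```

send_rows([
  {"travel": [0,0.045,0],"rotation": [0,0,0],"gripper": 0.0854},
  {"travel": [0,0.045,0],"rotation": [0,0,0],"gripper": 0.0854},
  {"travel": [0,0.045,0],"rotation": [0,0,0],"gripper": 0.0854},
])

```text
time_s: 4.1
eef_pos: [552.1, 244.0, 239.0]
tool_rot: [3.137, -0.16, -0.001]
ft_force: [0.8, 0.6, 0.9]
width: 85.2
finger_force: 0.0
```

Run:
```python
from h import *
C=cam("wrist"); im=r.get_image("wrist")[:,:,::-1]; cv2.imwrite("pics/w3.png",im); np.savez("w3.npz",W=C[3])
print(r.state()["eef_pos"],r.state()["tool_rot"])
for d in r.mark_of("wrist","guard_medium")[:3]: print(d,ray(C,d["location"],0))
P=proj(C,place(model(50,38),554,251,-.1))
x,y=np.clip(P.mean(0)-[130,100],0,None).astype(int)
print(x,y); cv2.imwrite("pics/w3o.png",cv2.resize(im[y:y+200,x:x+260],None,fx=3,fy=3,interpolation=cv2.INTER_CUBIC))
```

```text
[552.216 243.297 239.171] [ 3.137 -0.162 -0.   ]
{'location': [305.6, 172.2], 'p': 0.94} [549.298 258.775   0.   ]
{'location': [401.7, 11.9], 'p': 0.31} [723.012 128.298   0.   ]
180 68
```

View pics/w3o.png

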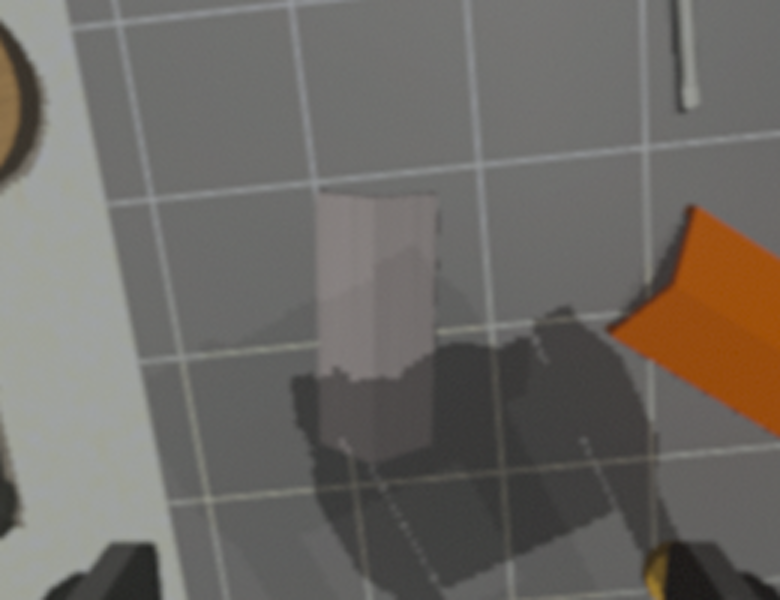

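Medium guard, crop corners: far end (317,193), (378,198), (437,196); near end (319,443), (377,460), (432,447).

Run:
```python
from h import *
C=list(cam("wrist"));C[3]=np.load("w3.npz")["W"]
px=full([(378,198),(317,193),(437,196),(377,460),(319,443),(432,447)],(180,68))
v=fit(C,px,50,38,0,(552,255,-.1))
s=r.state(); print(s["eef_pos"],v[:2]-s["eef_pos"][:2], 2*np.arctan2(s["tool_rot"][1],s["tool_rot"][0]))
```

```text
pose [547.353 258.639] -0.12172014375835166 res [-0.7 -0.1  0.2 -0.3  0.7 -0.5 -0.9  1.6  0.7  0.   0.1 -0.7]
[552.296 242.936 239.3  ] [-4.943 15.703] -0.10369520618486405
```

send_rows([
  {"travel": [-0.005,0.016,-0.045],"rotation": [0,0,-0.018],"gripper": 0.0854},
  {"travel": [-0.005,0.016,-0.09],"rotation": [0,0,-0.018],"gripper": 0.0854},
  {"travel": [-0.005,0.016,-0.135],"rotation": [0,0,-0.018],"gripper": 0.0854},
  {"travel": [-0.005,0.016,-0.165],"rotation": [0,0,-0.018],"gripper": 0.0854},
  {"travel": [-0.005,0.016,-0.185],"rotation": [0,0,-0.018],"gripper": 0.0854},
])

```text
time_s: 4.7
eef_pos: [546.4, 258.3, 51.7]
tool_rot: [3.134, -0.192, -0.003]
ft_force: [0.3, 0.0, 0.7]
width: 85.0
finger_force: 0.0
```

send_rows([
  {"travel": [0,0,-0.015],"rotation": [0,0,0],"gripper": 0.0854},
  {"travel": [0,0,-0.03],"rotation": [0,0,0],"gripper": 0.0854},
  {"travel": [0,0,-0.04],"rotation": [0,0,0],"gripper": 0.0854},
  {"travel": [0,0,-0.047],"rotation": [0,0,0],"gripper": 0.0854},
  {"travel": [0,0,-0.047],"rotation": [0,0,0],"gripper": 0.0854},
])

```text
time_s: 5.2
eef_pos: [546.7, 260.4, 6.8]
tool_rot: [3.136, -0.189, -0.001]
ft_force: [0.6, -0.1, -0.3]
width: 85.6
finger_force: 0.0
```

send_rows([
  {"travel": [0,0,0],"rotation": [0,0,0],"gripper": 0.06},
  {"travel": [0,0,0],"rotation": [0,0,0],"gripper": 0.055},
  {"travel": [0,0,0],"rotation": [0,0,0],"gripper": 0.05},
  {"travel": [0,0,0],"rotation": [0,0,0],"gripper": 0.04},
  {"travel": [0,0,0],"rotation": [0,0,0],"gripper": 0.04},
])

```text
time_s: 5.7
eef_pos: [547.3, 260.7, 8.4]
tool_rot: [-3.135, 0.188, -0.002]
ft_force: [-2.1, -0.8, 6.8]
width: 48.3
finger_force: 62.8
```

send_rows([
  {"travel": [0,0,0],"rotation": [0,0,0],"gripper": 0.04},
  {"travel": [0,0,0],"rotation": [0,0,0],"gripper": 0.04},
  {"travel": [0,0,0],"rotation": [0,0,0],"gripper": 0.04},
])

```text
time_s: 6.0
eef_pos: [547.3, 260.7, 8.4]
tool_rot: [-3.135, 0.189, -0.002]
ft_force: [-2.1, -0.8, 6.1]
width: 48.2
finger_force: 62.8
```

send_rows([
  {"travel": [0,0,0.01],"rotation": [0,0,0],"gripper": 0.04},
  {"travel": [0,0,0.03],"rotation": [0,0,0],"gripper": 0.04},
  {"travel": [0,0,0.06],"rotation": [0,0,0],"gripper": 0.04},
  {"travel": [0,0,0.1],"rotation": [0,0,0],"gripper": 0.04},
  {"travel": [0,0,0.13],"rotation": [0,0,0],"gripper": 0.04},
])

```text
time_s: 6.5
eef_pos: [547.0, 260.6, 140.4]
tool_rot: [-3.135, 0.189, -0.002]
ft_force: [0.0, -0.9, -0.6]
width: 48.5
finger_force: 62.3
```

send_rows([
  {"travel": [0,-0.03,0.02],"rotation": [0,0,0],"gripper": 0.04},
  {"travel": [0,-0.07,0.02],"rotation": [0,0,0.03],"gripper": 0.04},
  {"travel": [0,-0.11,0.02],"rotation": [0,0,0.08],"gripper": 0.04},
  {"travel": [0,-0.15,0.02],"rotation": [0,0,0.13],"gripper": 0.04},
  {"travel": [0,-0.19,0.02],"rotation": [0,0,0.18],"gripper": 0.04},
])

```text
time_s: 7.0
eef_pos: [546.5, 69.1, 158.1]
tool_rot: [-3.14, -0.098, -0.001]
ft_force: [0.7, -0.9, -1.1]
width: 48.1
finger_force: 62.3
```

send_rows([
  {"travel": [0,-0.04,0],"rotation": [0,0,0.05],"gripper": 0.04},
  {"travel": [0,-0.08,0],"rotation": [0,0,0.1],"gripper": 0.04},
  {"travel": [0,-0.12,0],"rotation": [0,0,0.15],"gripper": 0.04},
  {"travel": [0,-0.16,0],"rotation": [0,0,0.19],"gripper": 0.04},
  {"travel": [0,-0.2,0],"rotation": [0,0,0.193],"gripper": 0.04},
])

```text
time_s: 7.5
eef_pos: [546.5, -131.1, 158.2]
tool_rot: [3.116, 0.399, 0.001]
ft_force: [1.5, 0.1, -1.5]
width: 48.1
finger_force: 62.3
```

send_rows([
  {"travel": [-0.005,-0.04,0],"rotation": [0,0,0],"gripper": 0.04},
  {"travel": [-0.01,-0.08,0],"rotation": [0,0,0],"gripper": 0.04},
  {"travel": [-0.015,-0.12,0],"rotation": [0,0,0],"gripper": 0.04},
  {"travel": [-0.016,-0.142,0],"rotation": [0,0,0],"gripper": 0.04},
  {"travel": [-0.016,-0.142,0],"rotation": [0,0,0],"gripper": 0.04},
])

```text
time_s: 8.0
eef_pos: [530.3, -273.9, 157.8]
tool_rot: [3.117, 0.392, -0.0]
ft_force: [0.0, 0.3, -1.3]
width: 48.5
finger_force: 62.3
```

Run:
```python
from h import *
C=cam("wrist"); im=r.get_image("wrist")[:,:,::-1]; cv2.imwrite("pics/w4.png",im); np.savez("w4.npz",W=C[3])
s=r.state();print(s["eef_pos"],s["tool_rot"],s["width"],2*np.arctan2(s["tool_rot"][1],s["tool_rot"][0]))
e=s["eef_pos"];o=im.copy()
for P,c in((place(model(50,38),e[0],e[1],.253,e[2]-8.4),(0,255,0)),(place(model(36,31),530.8,-274,.253,36),(0,0,255))):
  for p in proj(C,P): cv2.circle(o,tuple(int(round(v)) for v in p),1,c,-1)
cv2.imwrite("pics/w4o.png",cv2.resize(o[60:320,180:460],None,fx=2.3,fy=2.3,interpolation=cv2.INTER_CUBIC))
```

```text
[ 530.469 -272.568  157.688] [-3.117 -0.393 -0.   ] 48.5936154206446 -6.032369919466607
```

View pics/w4o.png

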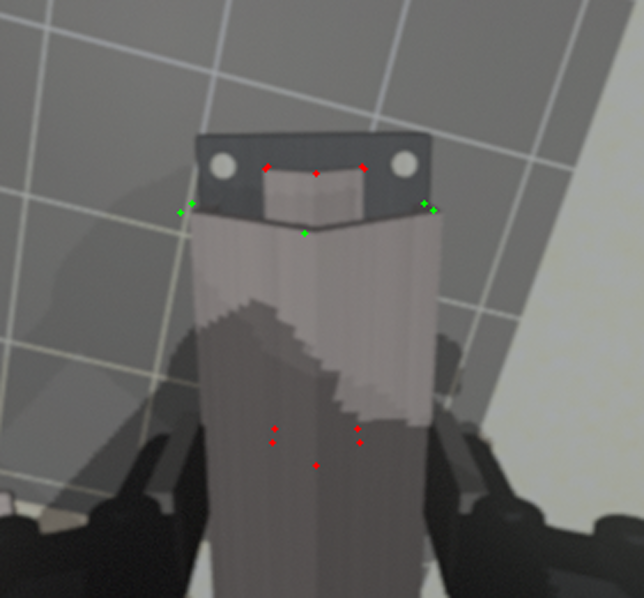

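The red dots (predicted small guard) sit on its visible far end. The held medium guard's far end is at (192,211), (316,230), (441,211), laterally centred between the fingers. I'll average the state readings and compute the offset within the tool frame.

```bash
cat >> h.py <<'E'
def avg(n=8):
    S=[]
    for _ in range(n):
        r.get_image("top"); s=r.state()
        M=R.from_rotvec(s["tool_rot"]); S.append(np.r_[s["eef_pos"],M.as_matrix()[:,0],M.as_matrix()[:,2]])
    S=np.array(S); m=S.mean(0); print("mean",m[:3],"std",S[:,:3].std(0),"yaw",np.arctan2(m[4],m[3]),"toolz",m[6:]); return m
def toolray(p,zt):
    # pixel -> tool-frame xy at tool z = zt
    k=r.get_calibration("wrist"); f=200/np.tan(np.radians(k["fovy"]/2)); H=k["hand_eye"]
    d=H[:3,:3]@[(p[0]-k["cx"])/f,(p[1]-k["cy"])/f,1]; o=H[:3,3]
    return (o+d*(zt-o[2])/d[2])[:2]
E
python3 - <<'E'
from h import *
m=avg()
q=lambda a,b:(180+(a+.5)/2.3-.5,60+(b+.5)/2.3-.5)
for n,p,zt in(("ridge",(316,230),8.4-38),("L",(192,211),8.4-13),("R",(441,211),8.4-13),("sL",(265,168),m[2]-49),("sR",(363,168),m[2]-49)): print(n,toolray(q(*p),zt))
E
```

```text
mean [ 530.939 -270.895  157.56 ] std [0.114 0.32  0.09 ] yaw 0.25334018784126044 toolz [ 0.  0. -1.]
ridge [55.898  0.269]
L [ 55.62 -24.15]
R [55.567 24.904]
sL [ 56.009 -18.156]
sR [55.972 17.334]
```

Run:
```python
from h import *
im=r.get_image("wrist")[:,:,::-1]; cv2.imwrite("pics/w5.png",im); a=cv2.imread("pics/w4.png")
g=lambda i:np.float32(cv2.cvtColor(np.ascontiguousarray(i),cv2.COLOR_BGR2GRAY)[:120,250:])
print(cv2.phaseCorrelate(g(a),g(im)),r.state()["eef_pos"],r.state()["time_s"])
```

```text
((3.81026387121409, 3.077916349762127), 0.890435107310613) [ 530.979 -270.993  157.389] 8.5
```

Run:
```python
from h import *
C=list(cam("wrist"));k=np.linalg.inv(r.get_calibration("wrist")["hand_eye"])
T=np.load("w4.npz")["W"]@k; print("TCP at w4",T[:3,3],np.arctan2(T[1,0],T[0,0]))
T1=np.load("w1.npz")["W"]@k; print("TCP at w1",T1[:3,3])
d=T[:3,:3]@[.4,-.76,0]; print("small centre",T[:3,3]+d)
# template match small far end: w4 -> w5
a=cv2.imread("pics/w4.png");b=cv2.imread("pics/w5.png")
t=a[125:145,282:352]; m=cv2.matchTemplate(b[105:170,262:380],t,cv2.TM_CCOEFF_NORMED);print(cv2.minMaxLoc(m),"ref (20,20)")
t=a[150:170,255:380]; m=cv2.matchTemplate(b[130:190,235:400],t,cv2.TM_CCOEFF_NORMED);print(cv2.minMaxLoc(m),"ref (20,20)")
avg(3)
```

```text
TCP at w4 [ 530.282 -273.948  157.772] 0.25017260276739206
TCP at w1 [ 527.799 -277.009  239.228]
small centre [ 530.482 -273.113  157.771]
(-0.657293975353241, 0.9898619055747986, (0, 4), (24, 22)) ref (20,20)
(-0.2970470190048218, 0.9513731002807617, (18, 3), (22, 20)) ref (20,20)
mean [ 530.913 -271.215  157.345] std [0.021 0.081 0.014] yaw 0.25318847111442844 toolz [ 0. -0. -1.]
```

send_rows([
  {"travel": [0,-0.0025,-0.01],"rotation": [0,0,0],"gripper": 0.04},
  {"travel": [0,-0.0025,-0.025],"rotation": [0,0,0],"gripper": 0.04},
  {"travel": [0,-0.0025,-0.045],"rotation": [0,0,0],"gripper": 0.04},
  {"travel": [0,-0.0025,-0.06],"rotation": [0,0,0],"gripper": 0.04},
  {"travel": [0,-0.0025,-0.07],"rotation": [0,0,0],"gripper": 0.04},
])

```text
time_s: 9.15
eef_pos: [530.2, -273.7, 84.9]
tool_rot: [-3.115, -0.396, 0.003]
ft_force: [0.7, -0.0, -2.6]
width: 48.6
finger_force: 62.3
```

Run:
```python
from h import *
avg(6);m=avg(3)
C=cam("wrist"); im=r.get_image("wrist")[:,:,::-1]; cv2.imwrite("pics/w6.png",im); np.savez("w6.npz",W=C[3])
cv2.imwrite("pics/w6o.png",cv2.resize(im[90:190,230:410],None,fx=4,fy=4,interpolation=cv2.INTER_CUBIC))
```

```text
mean [ 530.684 -273.924   86.609] std [0.493 0.269 1.546] yaw 0.252754362611826 toolz [-0.001  0.    -1.   ]
mean [ 531.165 -274.149   88.127] std [0.052 0.03  0.085] yaw 0.252827179950905 toolz [ 0.001 -0.001 -1.   ]
```

View pics/w6o.png

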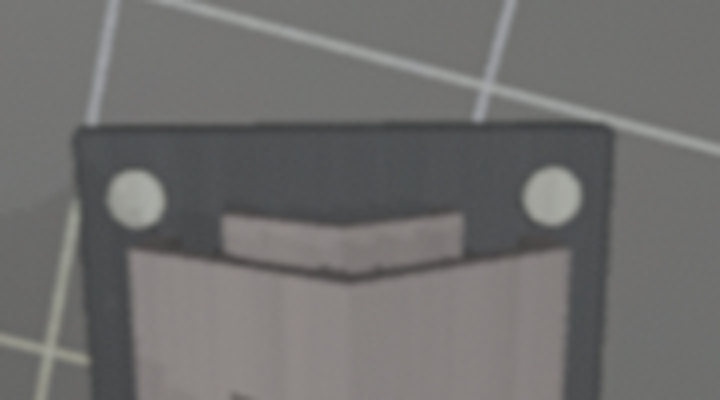

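Small far end is at (222,214), (345,227), (464,212). Held far end is at (130,249), (353,282), (571,249).

Run:
```python
from h import *
q=lambda p:(230+(p[0]+.5)/4-.5,90+(p[1]+.5)/4-.5); Z=88.1
for n,p,zt in(("hridge",(353,282),8.4-38),("hL",(130,249),8.4-13),("hR",(571,249),8.4-13),("sridge",(345,227),Z-67),("sL",(222,214),Z-49),("sR",(464,212),Z-49)): print(n,toolray(q(p),zt))
```

```text
hridge [55.747  0.553]
hL [ 55.432 -24.645]
hR [55.378 25.332]
sridge [54.896 -0.381]
sL [ 54.764 -18.925]
sR [55.021 17.417]
```

send_rows([
  {"travel": [-0.001,0.001,-0.006],"rotation": [0,0,0],"gripper": 0.04},
  {"travel": [-0.001,0.001,-0.013],"rotation": [0,0,0],"gripper": 0.04},
  {"travel": [-0.001,0.001,-0.02],"rotation": [0,0,0],"gripper": 0.04},
  {"travel": [-0.001,0.001,-0.027],"rotation": [0,0,0],"gripper": 0.04},
  {"travel": [-0.001,0.001,-0.031],"rotation": [0,0,0],"gripper": 0.04},
])

```text
time_s: 10.15
eef_pos: [529.6, -272.8, 55.1]
tool_rot: [-3.116, -0.396, 0.001]
ft_force: [-0.1, -0.1, -1.6]
width: 48.0
finger_force: 62.3
```

send_rows([
  {"travel": [0,0,-0.003],"rotation": [0,0,0],"gripper": 0.04},
  {"travel": [0,0,-0.005],"rotation": [0,0,0],"gripper": 0.04},
  {"travel": [0,0,-0.007],"rotation": [0,0,0],"gripper": 0.04},
  {"travel": [0,0,-0.008],"rotation": [0,0,0],"gripper": 0.04},
  {"travel": [0,0,-0.009],"rotation": [0,0,0],"gripper": 0.04},
])

```text
time_s: 10.65
eef_pos: [529.9, -273.0, 47.4]
tool_rot: [3.116, 0.396, 0.0]
ft_force: [0.3, -0.7, -1.5]
width: 48.0
finger_force: 62.3
```

send_rows([
  {"travel": [0,0,-0.001],"rotation": [0,0,0],"gripper": 0.04},
  {"travel": [0,0,-0.001],"rotation": [0,0,0],"gripper": 0.04},
  {"travel": [0,0,-0.002],"rotation": [0,0,0],"gripper": 0.04},
  {"travel": [0,0,-0.002],"rotation": [0,0,0],"gripper": 0.04},
])

```text
time_s: 11.05
eef_pos: [529.9, -273.0, 45.3]
tool_rot: [3.116, 0.396, 0.0]
ft_force: [0.6, 0.0, -0.9]
width: 48.5
finger_force: 62.4
```

send_rows([
  {"travel": [0,0,-0.001],"rotation": [0,0,0],"gripper": 0.04},
  {"travel": [0,0,-0.001],"rotation": [0,0,0],"gripper": 0.04},
  {"travel": [0,0,-0.002],"rotation": [0,0,0],"gripper": 0.04},
  {"travel": [0,0,-0.002],"rotation": [0,0,0],"gripper": 0.04},
])

```text
time_s: 11.45
eef_pos: [530.3, -273.5, 44.6]
tool_rot: [3.115, 0.396, 0.002]
ft_force: [-3.0, -1.6, 12.3]
width: 48.0
finger_force: 63.8
```

send_rows([
  {"travel": [0,0,0.0005],"rotation": [0,0,0],"gripper": 0.05},
  {"travel": [0,0,0.0005],"rotation": [0,0,0],"gripper": 0.056},
  {"travel": [0,0,0.0005],"rotation": [0,0,0],"gripper": 0.065},
  {"travel": [0,0,0.0005],"rotation": [0,0,0],"gripper": 0.075},
  {"travel": [0,0,0.0005],"rotation": [0,0,0],"gripper": 0.08},
])

```text
time_s: 11.95
eef_pos: [529.8, -272.9, 43.6]
tool_rot: [-3.116, -0.396, 0.0]
ft_force: [-0.2, 0.5, -0.3]
width: 80.0
finger_force: 0.0
```

send_rows([
  {"travel": [0,0,0.01],"rotation": [0,0,0],"gripper": 0.0854},
  {"travel": [0,0,0.03],"rotation": [0,0,0],"gripper": 0.0854},
  {"travel": [0,0,0.06],"rotation": [0,0,0],"gripper": 0.0854},
  {"travel": [0,0,0.09],"rotation": [0,0,0],"gripper": 0.0854},
  {"travel": [0,0,0.12],"rotation": [0,0,0],"gripper": 0.0854},
])

```text
time_s: 12.45
eef_pos: [529.7, -272.9, 165.8]
tool_rot: [3.116, 0.396, 0.001]
ft_force: [0.2, 0.9, 0.2]
width: 85.8
finger_force: 0.0
```

send_rows([
  {"travel": [0,0,0.03],"rotation": [0,0,0],"gripper": 0.0854},
  {"travel": [0,0,0.06],"rotation": [0,0,0],"gripper": 0.0854},
  {"travel": [0,0,0.065],"rotation": [0,0,0],"gripper": 0.0854},
  {"travel": [0,0,0.065],"rotation": [0,0,0],"gripper": 0.0854},
  {"travel": [0,0,0.065],"rotation": [0,0,0],"gripper": 0.0854},
])

```text
time_s: 12.95
eef_pos: [529.6, -272.8, 228.0]
tool_rot: [-3.116, -0.396, 0.001]
ft_force: [-0.2, 0.7, -0.7]
width: 85.5
finger_force: 0.0
```

Run:
```python
from h import *
avg(5)
C=cam("wrist"); im=r.get_image("wrist")[:,:,::-1]; cv2.imwrite("pics/w7.png",im); np.savez("w7.npz",W=C[3])
P=proj(C,place(model(50,38),530.5,-273.3,.253,36))
x,y=(P.mean(0)-[90,75]).astype(int);print(x,y)
cv2.imwrite("pics/w7o.png",cv2.resize(im[y:y+150,x:x+180],None,fx=4,fy=4,interpolation=cv2.INTER_CUBIC))
```

```text
mean [ 529.562 -272.819  227.662] std [0.073 0.044 0.19 ] yaw 0.252789882253036 toolz [-0.001  0.001 -1.   ]
227 101
```

View pics/w7o.png

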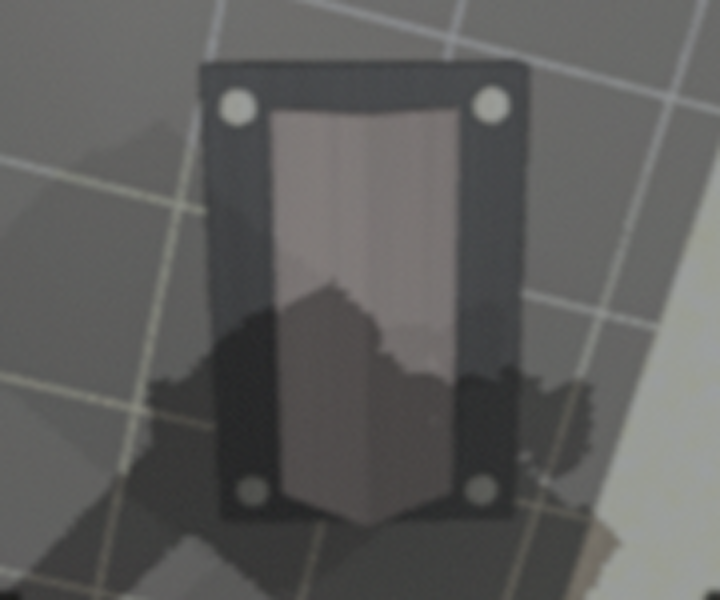

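Medium is seated square on the stand, with far end (270,110), (367,113), (459,108) and near end (283,495), (368,526), (452,493). Now the large one.

Run:
```python
from h import *
C=list(cam("wrist"));C[3]=np.load("w7.npz")["W"]
px=np.array([(367,113),(270,110),(459,108),(368,526),(283,495),(452,493)])
px=(px+.5)/4-.5+[227,101]
fit(C,px,50,38,36,(530.5,-273,.253))
```

```text
pose [ 530.949 -274.   ] 0.2591116498098189 res [-0.4  0.5  0.4 -0.  -0.1  0.1  0.   0.1  0.  -0.6  0.1 -0.4]
```

send_rows([
  {"travel": [0.008,0.04,0],"rotation": [0,0,-0.05],"gripper": 0.0854},
  {"travel": [0.018,0.085,0],"rotation": [0,0,-0.1],"gripper": 0.0854},
  {"travel": [0.028,0.13,0],"rotation": [0,0,-0.15],"gripper": 0.0854},
  {"travel": [0.038,0.175,0],"rotation": [0,0,-0.2],"gripper": 0.0854},
  {"travel": [0.048,0.215,0],"rotation": [0,0,-0.227],"gripper": 0.0854},
])

```text
time_s: 13.75
eef_pos: [577.9, -55.9, 228.7]
tool_rot: [-3.141, -0.038, -0.0]
ft_force: [0.5, -0.5, -0.1]
width: 85.3
finger_force: 0.0
```

send_rows([
  {"travel": [0.003,0.02,-0.02],"rotation": [0,0,0],"gripper": 0.0854},
  {"travel": [0.003,0.023,-0.05],"rotation": [0,0,0],"gripper": 0.0854},
  {"travel": [0.003,0.023,-0.08],"rotation": [0,0,0],"gripper": 0.0854},
  {"travel": [0.003,0.023,-0.09],"rotation": [0,0,0],"gripper": 0.0854},
  {"travel": [0.003,0.023,-0.09],"rotation": [0,0,0],"gripper": 0.0854},
])

```text
time_s: 14.25
eef_pos: [580.3, -35.0, 137.6]
tool_rot: [-3.141, -0.04, 0.004]
ft_force: [0.1, -0.6, 0.9]
width: 85.6
finger_force: 0.0
```

Run:
```python
from h import *
avg(5);C=cam("wrist"); im=r.get_image("wrist")[:,:,::-1]; cv2.imwrite("pics/w8.png",im); np.savez("w8.npz",W=C[3])
for d in r.spot_in("wrist","guard_large")[:2]: print(d)
print(proj(C,place(model(64,45),580.6,-34.5,.026)))
```

```text
mean [581.333 -35.232 140.195] std [0.219 0.044 0.498] yaw 0.025476803681151426 toolz [ 0.001 -0.    -1.   ]
{'box': [115.5, 183.8, 251.6, 273.9], 'p': 0.58}
{'box': [283.7, 131.5, 351.9, 261.3], 'p': 0.55}
[[315.657 260.874]
 [284.15  245.108]
 [347.442 245.005]
 [285.51  239.602]
 [346.18  239.503]
 [315.236 136.696]
 [279.846 133.824]
 [351.039 133.709]
 [281.567 132.822]
 [349.459 132.712]]
```

send_rows([
  {"travel": [-0.001,0,-0.03],"rotation": [0,0,0],"gripper": 0.0854},
  {"travel": [-0.001,0,-0.06],"rotation": [0,0,0],"gripper": 0.0854},
  {"travel": [-0.001,0,-0.085],"rotation": [0,0,0],"gripper": 0.0854},
  {"travel": [-0.001,0,-0.105],"rotation": [0,0,0],"gripper": 0.0854},
  {"travel": [-0.001,0,-0.115],"rotation": [0,0,0],"gripper": 0.0854},
])

```text
time_s: 15.1
eef_pos: [579.3, -35.0, 22.4]
tool_rot: [-3.141, -0.04, 0.002]
ft_force: [-0.8, -0.3, -0.1]
width: 85.5
finger_force: 0.0
```

send_rows([
  {"travel": [0,0,-0.006],"rotation": [0,0,0],"gripper": 0.0854},
  {"travel": [0,0,-0.012],"rotation": [0,0,0],"gripper": 0.0854},
  {"travel": [0,0,-0.016],"rotation": [0,0,0],"gripper": 0.0854},
  {"travel": [0,0,-0.016],"rotation": [0,0,0],"gripper": 0.0854},
  {"travel": [0,0,-0.016],"rotation": [0,0,0],"gripper": 0.0854},
])

```text
time_s: 15.6
eef_pos: [580.1, -35.0, 8.3]
tool_rot: [3.141, 0.041, 0.001]
ft_force: [0.1, 0.2, 0.6]
width: 84.9
finger_force: 0.0
```

send_rows([
  {"travel": [0,0,0],"rotation": [0,0,0],"gripper": 0.075},
  {"travel": [0,0,0],"rotation": [0,0,0],"gripper": 0.07},
  {"travel": [0,0,0],"rotation": [0,0,0],"gripper": 0.065},
  {"travel": [0,0,0],"rotation": [0,0,0],"gripper": 0.055},
  {"travel": [0,0,0],"rotation": [0,0,0],"gripper": 0.054},
])

```text
time_s: 16.1
eef_pos: [580.1, -34.9, 8.7]
tool_rot: [-3.141, -0.041, -0.001]
ft_force: [-4.2, 2.0, 9.4]
width: 61.8
finger_force: 66.0
```

send_rows([
  {"travel": [0,0,0],"rotation": [0,0,0],"gripper": 0.054},
  {"travel": [0,0,0],"rotation": [0,0,0],"gripper": 0.054},
  {"travel": [0,0,0],"rotation": [0,0,0],"gripper": 0.054},
])

```text
time_s: 16.4
eef_pos: [580.2, -34.9, 8.7]
tool_rot: [-3.141, -0.041, -0.001]
ft_force: [-3.8, 0.9, 9.4]
width: 62.1
finger_force: 66.0
```

send_rows([
  {"travel": [0,0,0.01],"rotation": [0,0,0],"gripper": 0.054},
  {"travel": [0,0,0.03],"rotation": [0,0,0],"gripper": 0.054},
  {"travel": [0,0,0.06],"rotation": [0,0,0],"gripper": 0.054},
  {"travel": [0,0,0.1],"rotation": [0,0,0],"gripper": 0.054},
  {"travel": [0,0,0.14],"rotation": [0,0,0],"gripper": 0.054},
])

```text
time_s: 16.9
eef_pos: [579.4, -35.0, 149.4]
tool_rot: [-3.141, -0.04, 0.001]
ft_force: [1.5, -0.2, -1.4]
width: 61.8
finger_force: 66.0
```

send_rows([
  {"travel": [-0.008,-0.03,0.005],"rotation": [0,0,0.03],"gripper": 0.054},
  {"travel": [-0.016,-0.07,0.005],"rotation": [0,0,0.08],"gripper": 0.054},
  {"travel": [-0.024,-0.11,0.005],"rotation": [0,0,0.13],"gripper": 0.054},
  {"travel": [-0.032,-0.15,0.005],"rotation": [0,0,0.18],"gripper": 0.054},
  {"travel": [-0.04,-0.19,0.005],"rotation": [0,0,0.23],"gripper": 0.054},
])

```text
time_s: 17.4
eef_pos: [539.2, -226.5, 153.4]
tool_rot: [3.115, 0.404, 0.001]
ft_force: [0.8, -0.2, -1.7]
width: 62.0
finger_force: 66.0
```

send_rows([
  {"travel": [-0.005,-0.025,0],"rotation": [0,0,0],"gripper": 0.054},
  {"travel": [-0.009,-0.045,0],"rotation": [0,0,0],"gripper": 0.054},
  {"travel": [-0.009,-0.049,0],"rotation": [0,0,0],"gripper": 0.054},
  {"travel": [-0.009,-0.049,-0.02],"rotation": [0,0,0],"gripper": 0.054},
  {"travel": [-0.009,-0.049,-0.04],"rotation": [0,0,0],"gripper": 0.054},
])

```text
time_s: 17.9
eef_pos: [531.2, -273.8, 113.1]
tool_rot: [3.115, 0.4, 0.002]
ft_force: [-1.1, -0.6, -1.7]
width: 61.8
finger_force: 66.0
```

Run:
```python
from h import *
avg(5);m=avg(4)
im=r.get_image("wrist")[:,:,::-1]; cv2.imwrite("pics/w9.png",im)
cv2.imwrite("pics/w9o.png",cv2.resize(im[90:210,220:420],None,fx=4,fy=4,interpolation=cv2.INTER_CUBIC))
```

```text
mean [ 530.549 -273.201  111.773] std [0.549 0.355 1.876] yaw 0.2561532597772101 toolz [-0.001  0.001 -1.   ]
mean [ 531.322 -273.953  114.089] std [0.071 0.051 0.162] yaw 0.2560842398158745 toolz [ 0.001 -0.001 -1.   ]
```

send_rows([
  {"travel": [0,0,-0.005],"rotation": [0,0,0],"gripper": 0.054},
  {"travel": [0,0,-0.01],"rotation": [0,0,0],"gripper": 0.054},
  {"travel": [0,0,-0.015],"rotation": [0,0,0],"gripper": 0.054},
  {"travel": [0,0,-0.019],"rotation": [0,0,0],"gripper": 0.054},
  {"travel": [0,0,-0.021],"rotation": [0,0,0],"gripper": 0.054},
])

```text
time_s: 18.9
eef_pos: [530.7, -273.9, 91.1]
tool_rot: [-3.115, -0.401, 0.001]
ft_force: [0.9, -0.4, -0.9]
width: 61.7
finger_force: 66.0
```

Run:
```python
from h import *
avg(5);m=avg(4)
im=r.get_image("wrist")[:,:,::-1]; cv2.imwrite("pics/w9.png",im)
cv2.imwrite("pics/w9o.png",cv2.resize(im[80:220,220:420],None,fx=4,fy=4,interpolation=cv2.INTER_CUBIC))
```

```text
mean [ 530.807 -273.971   91.596] std [0.104 0.066 0.371] yaw 0.2557771771807519 toolz [-0.  0. -1.]
mean [ 530.927 -274.037   92.027] std [0.02  0.011 0.04 ] yaw 0.2557918368537426 toolz [ 0. -0. -1.]
```

View pics/w9o.png

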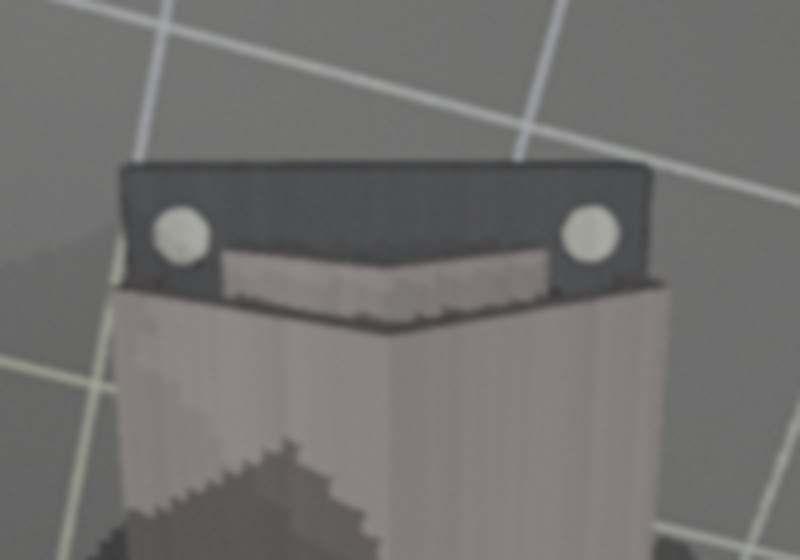

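Medium far end is at (221,248), (387,267), (548,248). Held large far end is at (115,290), (393,334), (668,288).

Run:
```python
from h import *
q=lambda p:(220+(p[0]+.5)/4-.5,80+(p[1]+.5)/4-.5); Z=92.0; u=8.7
for n,p,zt in(("hridge",(393,334),u-45),("hL",(115,290),u-13),("hR",(668,288),u-13),("sridge",(387,267),Z-74),("sL",(221,248),Z-49),("sR",(548,248),Z-49)): print(n,toolray(q(p),zt))
```

```text
hridge [55.801  0.529]
hL [ 55.285 -30.962]
hR [55.443 31.853]
sridge [55.255 -0.109]
sL [ 55.27  -25.618]
sR [55.217 24.529]
```

send_rows([
  {"travel": [-0.0005,0.0005,-0.007],"rotation": [0,0,0],"gripper": 0.054},
  {"travel": [-0.0005,0.0005,-0.015],"rotation": [0,0,0],"gripper": 0.054},
  {"travel": [-0.0005,0.0005,-0.023],"rotation": [0,0,0],"gripper": 0.054},
  {"travel": [-0.0005,0.0005,-0.03],"rotation": [0,0,0],"gripper": 0.054},
  {"travel": [-0.0005,0.0005,-0.035],"rotation": [0,0,0],"gripper": 0.054},
])

```text
time_s: 19.9
eef_pos: [530.1, -273.3, 55.7]
tool_rot: [-3.115, -0.401, 0.001]
ft_force: [-0.2, -0.7, -1.0]
width: 62.3
finger_force: 66.0
```

send_rows([
  {"travel": [0,0,-0.003],"rotation": [0,0,0],"gripper": 0.054},
  {"travel": [0,0,-0.006],"rotation": [0,0,0],"gripper": 0.054},
  {"travel": [0,0,-0.008],"rotation": [0,0,0],"gripper": 0.054},
  {"travel": [0,0,-0.009],"rotation": [0,0,0],"gripper": 0.054},
  {"travel": [0,0,-0.01],"rotation": [0,0,0],"gripper": 0.054},
])

```text
time_s: 20.4
eef_pos: [530.4, -273.5, 46.9]
tool_rot: [3.116, 0.401, 0.0]
ft_force: [0.5, 0.3, -1.0]
width: 62.5
finger_force: 66.0
```

send_rows([
  {"travel": [0,0,-0.001],"rotation": [0,0,0],"gripper": 0.054},
  {"travel": [0,0,-0.001],"rotation": [0,0,0],"gripper": 0.054},
  {"travel": [0,0,-0.002],"rotation": [0,0,0],"gripper": 0.054},
  {"travel": [0,0,-0.002],"rotation": [0,0,0],"gripper": 0.054},
])

```text
time_s: 20.8
eef_pos: [530.4, -273.5, 45.0]
tool_rot: [3.116, 0.401, 0.0]
ft_force: [0.3, -0.9, -0.2]
width: 61.9
finger_force: 66.1
```

send_rows([
  {"travel": [0,0,-0.001],"rotation": [0,0,0],"gripper": 0.054},
  {"travel": [0,0,-0.001],"rotation": [0,0,0],"gripper": 0.054},
  {"travel": [0,0,-0.0015],"rotation": [0,0,0],"gripper": 0.054},
  {"travel": [0,0,-0.0015],"rotation": [0,0,0],"gripper": 0.054},
])

```text
time_s: 21.2
eef_pos: [530.5, -273.6, 44.8]
tool_rot: [3.115, 0.401, 0.001]
ft_force: [-7.7, 4.9, 16.1]
width: 62.0
finger_force: 67.9
```

send_rows([
  {"travel": [0,0,0.001],"rotation": [0,0,0],"gripper": 0.063},
  {"travel": [0,0,0.001],"rotation": [0,0,0],"gripper": 0.068},
  {"travel": [0,0,0.001],"rotation": [0,0,0],"gripper": 0.075},
  {"travel": [0,0,0.001],"rotation": [0,0,0],"gripper": 0.083},
  {"travel": [0,0,0.001],"rotation": [0,0,0],"gripper": 0.0854},
])

```text
time_s: 21.7
eef_pos: [530.3, -273.5, 44.2]
tool_rot: [-3.116, -0.401, 0.0]
ft_force: [-0.1, 0.8, -0.3]
width: 85.4
finger_force: 0.0
```

send_rows([
  {"travel": [0,0,0.01],"rotation": [0,0,0],"gripper": 0.0854},
  {"travel": [0,0,0.03],"rotation": [0,0,0],"gripper": 0.0854},
  {"travel": [0,0,0.06],"rotation": [0,0,0],"gripper": 0.0854},
  {"travel": [0,0,0.1],"rotation": [0,0,0],"gripper": 0.0854},
  {"travel": [0,0,0.14],"rotation": [0,0,0],"gripper": 0.0854},
])

```text
time_s: 22.2
eef_pos: [530.1, -273.3, 186.4]
tool_rot: [-3.116, -0.401, 0.0]
ft_force: [0.3, -0.4, 0.1]
width: 85.2
finger_force: 0.0
```

send_rows([
  {"travel": [0,0,0.03],"rotation": [0,0,0],"gripper": 0.0854},
  {"travel": [0,0,0.045],"rotation": [0,0,0],"gripper": 0.0854},
  {"travel": [0,0,0.045],"rotation": [0,0,0],"gripper": 0.0854},
  {"travel": [0,0,0.045],"rotation": [0,0,0],"gripper": 0.0854},
])

```text
time_s: 22.6
eef_pos: [530.1, -273.3, 228.0]
tool_rot: [-3.115, -0.401, 0.002]
ft_force: [1.0, -0.1, -0.5]
width: 85.3
finger_force: 0.0
```

Run:
```python
from h import *
avg(5)
C=cam("wrist"); im=np.ascontiguousarray(r.get_image("wrist")[:,:,::-1]); cv2.imwrite("pics/w10.png",im)
# predicted far/near ends and sides vs edges in the picture, along rays in the guard frame
g=cv2.cvtColor(im,cv2.COLOR_BGR2GRAY).astype(float)
def prof(pts):
    return cv2.remap(g.astype(np.float32),*[np.float32(c).reshape(1,-1) for c in proj(C,pts).T],cv2.INTER_LINEAR)[0]
t=np.arange(-8,8.1,1)
x,y,a=530.9,-274,.256
for n,P in (("far L",[(55+s,18,27) for s in t]),("far R",[(55+s,-18,27) for s in t]),("near L",[(-55-s,18,27) for s in t]),("near R",[(-55-s,-18,27) for s in t]),
  ("side L f",[(30,32+s,13) for s in t]),("side R f",[(30,-32-s,13) for s in t]),("side L n",[(-30,32+s,13) for s in t]),("side R n",[(-30,-32-s,13) for s in t])):
    print(n,prof(place(np.array(P,float),x,y,a,36)).astype(int))
for d in r.spot_in("wrist","guard_large")[:2]+r.mark_of("wrist","guard_large")[:2]:print(d)
```

```text
mean [ 529.986 -273.288  227.569] std [0.072 0.047 0.277] yaw 0.2557893971557474 toolz [-0.002  0.001 -1.   ]
far L [123 122 122 122 122 122 122 119 103  81  71  72  72  72  73  72  73]
far R [116 116 115 116 115 116 116 114 106  83  72  74  74  73  73  73  74]
near L [77 77 77 77 77 78 77 69 58 48 43 46 51 53 54 55 55]
near R [70 70 71 71 72 72 69 63 55 50 50 55 59 62 63 63 63]
side L f [122 121 121 121 121 121 121 117 105  88  75  69  68  66  67  67  67]
side R f [116 116 116 116 116 115 112 104  91  77  71  72  71  71  71  72  72]
side L n [78 77 77 76 76 78 77 75 64 50 42 40 39 39 39 39 40]
side R n [71 71 72 71 71 72 70 66 60 53 47 44 46 48 47 47 47]
{'box': [218.2, 300.4, 266.8, 354.0], 'p': 0.93}
{'box': [0.6, 46.8, 71.7, 151.7], 'p': 0.88}
{'location': [239.3, 325.7], 'p': 0.89}
{'location': [23.7, 96.4], 'p': 0.72}
```

All eight edges of the large guard lie within about 1 mm of the nested pose, at the right height and with the ends flush. Handing in.

```bash
python3 -c "
from bench import r
print(r.close_job())"
```

```text
the job is handed in; nothing more can be done
None
```

The medium guard, then the large one, were set down over the small one on the stand; measured from the wrist camera, both ended within about 1 mm of flush and fully home, and the job was handed in at about 23 s of the 64 s allowed.

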